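# Press a valve cartridge home with the bench quick clamp

### The job

The white valve cartridge sticks out of the brass fitting that lies between the jaws of the bench quick clamp. Squeeze the clamp's trigger again and again to walk the jaw onto the cartridge and press it fully home; when you feel it seat, let the jaw bear on it with about 7 N for half a second to bed the seal, and never force it hard. Then hold the release tab down until the jaw has run all the way back, and let go; touch no part but the trigger, the grip and the release tab, and leave the loose parts on the bench alone.

Things in the scene. Friction and masses are not known exactly. Their poses are not given: they have to be found in the camera images.
- clamp: Bench quick clamp, fixed to the bench. Origin on the bench surface under the trigger and grip pair; x runs along the bar from trigger to anvil, y to the left of that, z up. Base plate x -137 to 238, 90 mm wide, 12 thick. Grey housing x -112 to 58, 56 mm wide, top at z 85. The fitting lies on a wooden nest before the fixed steel anvil, whose face is at x 195.
- trigger_face (a point): Middle of the outer (clamp -x) face of the trigger, 20 mm below its top; it moves with the trigger. The trigger is a steel post standing on the housing, 30 mm wide (y), 10 thick (x), x -33 to -23 at rest, top at z 142 mm.
- grip_face (a point): Middle of the outer (clamp +x) face of the fixed black grip, 20 mm below its top. The grip is a post like the trigger, x 19 to 29: 62 mm over both at rest, 42 mm fully squeezed.
- trigger (a joint): Trigger slide along clamp +x, towards the grip: 0 rest, 0.020 m fully squeezed. Spring 1.5 N at rest to 2.5 N. After 3 to 4 mm it drives bar, jaw and pad one to one by a 4 mm ratchet; a full squeeze walks the jaw 12 to 16 mm. It must return fully for a new bite; the jaw then falls back to the last notch. Jaw spring and friction add 2 N, and oil drag 0.5 N per 10 mm/s.
- jaw: Moving jaw: notched steel bar through the housing, with a grey plate 44 x 62 mm and a rubber pad in front. Body origin coincides with the clamp's when the jaw is fully back, and travels up to 66 mm along clamp +x. A spring of 1.5 N draws it back at about 0.06 m/s while the release tab is down and the trigger at rest; the ratchet catches it as soon as the tab comes up.
- pad_face (a point): Middle of the front face of the jaw's pad, a rubber disc 28 mm across, 50 mm above the bench; at clamp x 88 mm when fully back. The pad is sprung: it gives 1 mm for each 5 N, up to 6 mm.
- fitting: Loose brass valve fitting, 0.3 kg: 36 mm square block 40 mm long with a 33 mm round boss 10 mm long at its mouth, which faces the pad; 50 mm in all. Origin at the underside, half-way along; x along clamp +x. It slides on the nest between low rails and may lie up to 8 mm short of the anvil; the jaw then first pushes it there.
- cartridge (a joint): How far the cartridge has slid into the fitting, along the fitting's +x: 0 sticks out 14 mm, 0.014 m is fully home, its cap flush on the boss. It needs 3 to 4 N to move, stays where it is left, and stops hard when home. About 7 N (at least 4.5) on it once home, over and above the springs of trigger and jaw, beds its seal; more than 11 N spoils it.
- cap_face (a point): Middle of the front face of the cartridge's cap (29 mm disc, 5 mm thick), which the pad pushes.
- release_tab (a joint): Release tab, a black push block on the housing behind the trigger: 0 up, 0.006 m fully down (downwards, clamp -z). 2 N at rest to 5 N fully down. It frees the jaw when more than about 4 mm down.
- tab_top (a point): Middle of the release tab's top (20 mm along the bar x 24 mm), 100 mm above the bench when up.
- hose_tail: Bystander: brass hose tail standing on the bench, 30 mm across, 44 mm tall; origin at its underside.
- union_nut: Bystander: steel ring nut lying on the bench, 38 mm across, 14 mm tall; origin at its underside.
- sleeve: Bystander: small steel cup, 40 mm across, 40 mm tall; origin at its underside.

How it is judged:
On the way:
1. with the cartridge fully home (within 1 mm), the jaw bears on it with 4.5 to 11 N (value of joint cartridge above 0.013 m and contact force between jaw and fitting above 4.5 N), for 0.2 s.
At the end, for the whole second after the job is handed in: The cartridge is fully home in the fitting (within 1 mm), the fitting still lies in its nest, the jaw is all the way back (within 4 mm), trigger and release tab are let go and back at rest (value of joint cartridge above 0.013 m and x of pad_face in the frame of clamp below 0.092 m and value of joint trigger below 0.002 m and value of joint release_tab below 0.0015 m and x of fitting in the frame of clamp above 0.15 m and z of fitting in the frame of clamp below 0.038 m and angle between fitting's own z axis and vertical below 0.15 rad and linear speed of fitting below 0.02 m/s); the robot touches nothing.
It fails at once if the pad pressed on the cartridge or fitting with more than 11 N (contact force between jaw and fitting above 11 N).
It fails at once if the robot pushed the jaw, its bar, the fitting or the cartridge itself (contact force between any of the fingers, the arm and fitting above 1 N or contact force between any of the fingers, the arm and jaw above 1 N).
It fails at once if a loose part on the bench was moved more than 20 mm (distance of any of hose_tail, union_nut, sleeve from where it was at the start of the episode above 0.02 m).
It also fails if it takes over 51 s, if anything falls off the work surface, if the arm or the gripper's body presses on something with over 40 N, if the wrist force passes 120 N, or if a joint passes its speed limit or range.

### The arm

A 7-joint arm with a two-finger parallel gripper is mounted at the origin on the work surface. World frame = base frame: x ahead of the robot, y to its left, z up, the work surface at z = 0. Lengths are in m, angles in rad, forces in N, time in s.
With the tool pointing down it reaches from about 0.4 to 0.85 m from the base axis. Payload 10.4 kg.
Tool frame: the origin (TCP) lies between the finger pads; the fingertips stand 22 mm ahead of it and the grasp point (between the pads) lies 3 mm ahead of it; z points along the fingers, y is the line along which they close (so a half turn about z gives the same grasp; the last joint's range is limited). The gripper opens to 85 mm and grips with 20 to 120 N. Pads are 22 mm wide; open, the fingers measure 114 mm over their backs; the gripper's body (76 mm by 85 mm) begins 54 mm behind the grasp point. The pads swing forward as they close: fully open they stand 13 mm farther back than shut.
Start: joints at [1.316, 0.332, -0.065, 1.46, 0.022, 1.35, -0.088], TCP at [0.144, -0.608, 0.253] pointing down, gripper open.
Joint ranges: [-2.6, 2.6], [-0.5, 2.12], [-1.47, 1.34], [0.16, 2.42], [-1.27, 4.41], [0.06, 2.06], [-2.6, 2.6]. Speed limits (rad/s): [2.22, 2.22, 2.79, 2.79, 3.14, 3.14, 3.14].

### API

Orientations are given as a unit quaternion [x, y, z, w].
In Python, from workcell import manip, camera, ticket, boxes_of, outline_of gives the robot as it stands.
- The arm moves only by the tool carry_out, never from a script. Its argument "deltas" is a list of rows, each a list of 5 numbers: the shift along the tool's x, y, z as a fraction of full scale, then the turn about the tool's z as a fraction of full scale, then the opening, from -1 (shut) to 1 (fully open), so that 0 is half open. In form: [[tx, ty, tz, spin, gripper], ...]. A call has 1 to 20 rows; each row is the pose to reach, as a shift and turn from the pose commanded when the call began, along the tool's axes at that moment; what a row does not reach only later rows make up. Full scale, the value 1, is 150 mm for a shift and 30 degrees for a turn. A row lasts 1/8 s, in which the tool goes at most 62.5 mm and 10.7 degrees, less where a joint would pass 70% of its speed; a pose out of reach is approached as far as the arm can. A call with a number of a shift or a turn outside -1 to 1 is refused whole. A call with a gripper value outside its range is refused whole. The fingers move at their own pace and stop on an object; "force" is the grip in N (left out, the last holds). Time passes only in rows, so rows that repeat a pose let the fingers close. It gives the time, the measured TCP pose, the force, the opening and the grip force at its end, in the units of the state.
- manip.get_obs(): the state, without advancing time (a new reading comes with each control period).
- camera(name): name is "scene" or "top" or "wrist"; returns a dict with "img" (420x560x3 uint8, red, green, blue), "depth" (420x560 float32, m along the optical axis (not along the pixel's ray), 0 where there is no reading), "vertical_fov" (degrees; the focal length in pixels is half the picture's height over the tangent of half this angle, whatever the lens; pixels are square), "cx", "cy" (the principal point, pixels), "R" (3x3) and "t" (3): a world point X has camera coordinates R X + t. Camera axes: x right, y down, z forward; pixel columns grow to the right and rows downward; lengths in m; the calibration is good to about 2 mm. The wrist camera is an equidistant fisheye: a pixel r from the principal point sees the ray r / f radians off the axis. A picture is of the moment at which its call begins.
- ticket.hand_in(): hands the job in; it is judged then, once.
Trained networks look in a picture, given as the dict that the camera call returned (one of the last four; its "shot" number tells which), for a name from the list of things; names that differ only in an ending like _2 or _b are one class to them, and where a whole thing is asked for, a point or a joint stands for the part that bears it (a point fixed in the world has none). Each returns a list of dicts, best first, with "conf" (0 to 1); they miss things now and then, are a little off and sometimes report something else, mostly with a low value. They report only what shows in the picture. A call takes as long as a camera call.
- boxes_of(query, picture): "position" ([x, y, z] in m, in world coordinates, good to about 4 mm: the middle of the surface that is visible of it).
- outline_of(query, picture): "region" (420x560 bool, what is visible of it).
The state is a dict: "clock": time; "joint_pos": joint angles; "joint_velocities": joint speeds; "tau": joint torques, N m; "position": TCP position; "ee_rot": TCP orientation; "ft_force": force on the tool from outside, world axes, zero at the start; "torque": the same for the moment, N m; "grip_width": opening from 0.0 (shut) to 1.0 (fully open); "grasp_force": force on a finger pad.
Only numpy, scipy, OpenCV 4.12 (cv2) and the standard library are available. Lean on these libraries where they do the work, as an engineer would, in place of code of your own. Each camera call takes 0.05 s, during which the arm holds its last target. There are 200 camera calls.

## Working session

There is one attempt and no reset: what is moved stays moved. The work goes in short steps, Python scripts to look and compute and a tool call to move; the robot and the scene stay as the last step left them, time stands still between calls to the robot, and variables do not carry over. Pictures are saved under pics/ and viewed, at most 10 in all, crops included, and the job is handed in when it is done.

Besides the shell and the picture viewer there is one more tool, called after ">>>" by a JSON object that holds its "name" and its "arguments", one argument or row to a line. carry_out: Moves the arm, as the interface text tells. Its arguments: {"type":"object","properties":{"deltas":{"type":"array","items":{"type":"array","items":{"type":"number"}}},"force":{"type":"number"}},"required":["deltas"]}

```bash
mkdir -p pics; cat > h.py <<'E'
import numpy as np, cv2
from workcell import manip, camera, ticket, boxes_of, outline_of
def save(p,n): cv2.imwrite('pics/'+n,p['img'][:,:,::-1])
def obs():
    o=manip.get_obs(); print({k:np.round(o[k],4).tolist() for k in('clock','position','ee_rot','ft_force','grip_width','grasp_force')}); return o
E
python3 - <<'E'
from h import *
o=obs()
for c in('scene','top'):
    p=camera(c); save(p,c+'1.png')
    for q in('clamp','trigger_face','grip_face','tab_top','pad_face','cap_face','fitting','hose_tail','union_nut','sleeve'):
        r=boxes_of(q,p); print(c,q,[(np.round(d['position'],4).tolist(),round(d['conf'],2)) for d in r[:2]])
E
```

```text
{'clock': 0.0, 'position': [0.1435, -0.6079, 0.2525], 'ee_rot': [0.9933, 0.1157, -0.0001, -0.0007], 'ft_force': [-0.5462, -0.8312, 0.5999], 'grip_width': 1.0015, 'grasp_force': 0.0}
scene clamp [([0.5381, 0.0424, 0.0493], 0.8), ([0.5196, 0.0793, 0.0555], 0.66)]
scene trigger_face [([0.5255, -0.035, 0.1194], 0.81)]
scene grip_face [([0.5336, 0.042, 0.0451], 0.96)]
scene tab_top [([0.5278, -0.0951, 0.0974], 0.45)]
scene pad_face [([0.5191, 0.0806, 0.0601], 0.55)]
scene cap_face []
scene fitting [([0.5266, 0.1462, 0.0652], 0.83)]
scene hose_tail []
scene union_nut [([0.6379, 0.2141, 0.0151], 0.91)]
scene sleeve [([0.6677, 0.1161, 0.0336], 0.62)]
top clamp [([0.5176, 0.017, 0.0475], 0.85)]
top trigger_face []
top grip_face [([0.5143, 0.0181, 0.0475], 0.7), ([0.5222, -0.0399, 0.1432], 0.62)]
top tab_top [([0.5195, -0.1013, 0.0982], 0.71), ([0.5121, 0.0589, 0.0578], 0.71)]
top pad_face [([0.5181, 0.0783, 0.0648], 0.54)]
top cap_face [([0.5144, 0.0576, 0.0566], 0.6)]
top fitting [([0.5142, 0.1378, 0.0671], 0.62)]
top hose_tail [([0.6801, -0.0046, 0.0256], 0.58)]
top union_nut [([0.6376, 0.2203, 0.0092], 0.74), ([0.5223, -0.0393, 0.1403], 0.74)]
top sleeve [([0.67, 0.1126, 0.027], 0.75)]
```

View pics/top1.png

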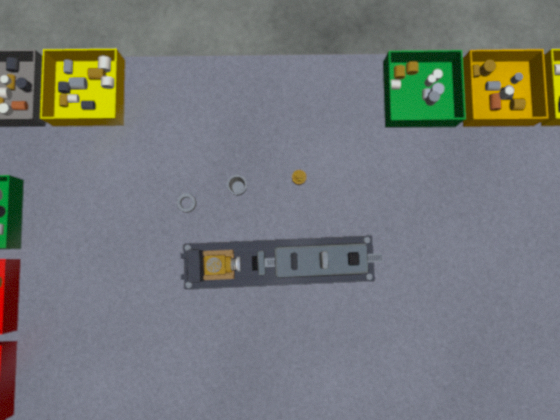

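View pics/scene1.png

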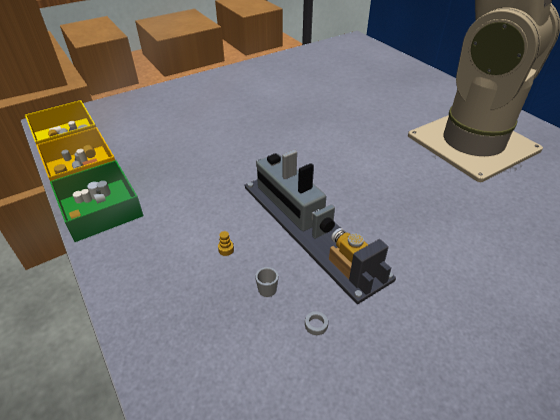

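```bash
python3 - <<'E'
from h import *
p=camera('top'); f=210/np.tan(np.radians(p['vertical_fov']/2))
v,u=np.mgrid[:420,:560]; z=p['depth']
C=np.stack([(u-p['cx'])/f*z,(v-p['cy'])/f*z,z],-1); W=(C-p['t'])@p['R']
np.save('W.npy',W)
def grp(lo,hi,n):
    m=(W[...,2]>lo)&(W[...,2]<hi)&(z>0)&(W[...,0]>.4)&(W[...,0]<.62)&(abs(W[...,1])<.3)
    k,l,s,c=cv2.connectedComponentsWithStats(m.astype(np.uint8))
    for i in range(1,k):
        if s[i,4]>25:
            P=W[l==i]; r=cv2.minAreaRect((P[:,:2]*1000).astype(np.float32))
            print(n,s[i,:].tolist(),np.round(r[0],1),np.round(r[1],1),round(r[2],1),'z',np.round(np.median(P[:,2]),4))
grp(.135,.15,'posts'); grp(.095,.105,'tab'); grp(.08,.09,'housing'); grp(.008,.016,'base'); grp(.06,.079,'fit')
print('cam',-p['R'].T@p['t'])
E
```

```text
posts [322, 251, 6, 18, 101] [520.9 -46.4] [ 8.7 29.1] 88.6 z 0.1403
posts [292, 253, 6, 17, 97] [518.9   4.9] [ 8.7 27.2] 89.1 z 0.1412
tab [348, 252, 12, 14, 146] [ 522.5 -102.7] [20.2 23.3] 89.5 z 0.0987
housing [275, 243, 93, 35, 2305] [520.7 -45.6] [ 55.8 168.8] 1.8 z 0.084
housing [187, 249, 14, 34, 406] [513.  187.4] [59.8 23.1] 2.2 z 0.0838
base [184, 236, 191, 54, 3553] [518.1  31.4] [ 90.1 374.7] 1.9 z 0.0112
base [184, 259, 4, 15, 51] [512.4 214.6] [27.5  6.6] 0.1 z 0.0109
fit [199, 250, 3, 32, 56] [513.1 176.1] [57.3  1.4] 1.7 z 0.0684
fit [252, 251, 14, 24, 156] [517.4  69.2] [24.3 42. ] 89.5 z 0.0764
fit [204, 255, 36, 20, 502] [514.5 138.1] [65.4 35.3] 89.4 z 0.067
cam [0.51284553 0.0357506  0.97728235]
```

The top view shows the clamp lying along world +y, with the tab at about (353,258), the trigger at (324,260) and the grip at (294,261). Fitting clamp axes to the depth data puts the origin at about (0.520, -0.019) with x at 91.85°. I'll close the gripper and push the trigger with the fingers' side, so that the arm motion controls the stroke.

```bash
cat >> h.py <<'E'
from scipy.spatial.transform import Rotation as Ro
O=np.array([.5198,-.019,0]); a=np.radians(91.85); CX=np.array([np.cos(a),np.sin(a),0]); CY=np.array([-np.sin(a),np.cos(a),0])
def cl(P): d=np.asarray(P)-O; return np.stack([d@CX,d@CY,d[...,2]],-1)
def go(x,y,z):
    o=obs(); R=Ro.from_quat(o['ee_rot']).as_matrix()
    T=O+CX*x+CY*y+np.array([0,0,z]); d=R.T@(T-o['position'])
    ang=np.arctan2(R[1,0],R[0,0]); s=-np.degrees((a-ang+np.pi)%(2*np.pi)-np.pi)
    print('clamp TCP',np.round(cl(o['position'])*1000,1),'shift units',np.round(d/.15,3),'spin units',round(s/30,3))
E
echo ok
```

```text
ok
```

>>> {"name": "carry_out", "arguments": {
  "deltas": [
    [0.27, -0.24, 0, -0.33, -1],
    [0.54, -0.48, 0, -0.66, -1],
    [0.82, -0.73, 0, -1, -1],
    [0.82, -0.73, 0, -1, -1]
  ],
  "force": 60
}}

```text
clock: 1.65
position: [0.2416, -0.4703, 0.254]
ee_rot: [0.928, 0.373, 0.001, 0.0]
ft_force: [-0.6, -0.2, 0.7]
grip_width: 0.142
grasp_force: 0.0
```

```bash
python3 -c "
from h import *
go(-.049,0,.25)"
```

```text
{'clock': 1.65, 'position': [0.2416, -0.4703, 0.254], 'ee_rot': [0.9278, 0.373, 0.0005, 0.0004], 'ft_force': [-0.6405, -0.2091, 0.6531], 'grip_width': 0.1421, 'grasp_force': 0.0}
clamp TCP [-442.1  292.6  254. ] shift units [ 3.203 -0.645  0.028] spin units -1.602
```

>>> {"name": "carry_out", "arguments": {
  "deltas": [
    [0.33, -0.07, 0, -0.33, -1],
    [0.67, -0.13, 0, -0.67, -1],
    [1, -0.2, 0, -1, -1],
    [1, -0.2, 0, -1, -1]
  ]
}}

```text
clock: 2.15
position: [0.3289, -0.3464, 0.2538]
ee_rot: [0.8, 0.599, 0.0, 0.0]
ft_force: [-1.0, -0.2, 0.5]
grip_width: 0.002
grasp_force: 0.0
```

```bash
python3 -c "
from h import *
go(-.049,0,.25)"
```

```text
{'clock': 2.15, 'position': [0.3289, -0.3464, 0.2538], 'ee_rot': [0.8004, 0.5994, 0.0002, 0.0004], 'ft_force': [-0.991, -0.2285, 0.4648], 'grip_width': 0.0019, 'grasp_force': 0.0}
clamp TCP [-321.1  201.3  253.8] shift units [2.142 0.709 0.026] spin units -0.607
```

>>> {"name": "carry_out", "arguments": {
  "deltas": [
    [0.33, 0.11, 0, -0.3, -1],
    [0.67, 0.23, 0, -0.6, -1],
    [1, 0.34, 0, -0.607, -1],
    [1, 0.34, 0, -0.607, -1]
  ]
}}

```text
clock: 2.65
position: [0.4206, -0.2176, 0.2536]
ee_rot: [0.697, 0.717, 0.0, 0.0]
ft_force: [0.4, -1.3, -0.3]
grip_width: 0.004
grasp_force: 0.0
```

```bash
python3 -c "
from h import *
go(-.049,0,.25)"
```

```text
{'clock': 2.65, 'position': [0.4206, -0.2176, 0.2536], 'ee_rot': [0.6966, 0.7174, 0.0005, 0.0003], 'ft_force': [0.4264, -1.2874, -0.2927], 'grip_width': 0.0041, 'grasp_force': 0.0}
clamp TCP [-195.3  105.6  253.6] shift units [0.977 0.701 0.025] spin units -0.006
```

>>> {"name": "carry_out", "arguments": {
  "deltas": [
    [0.33, 0.24, 0, 0, -1],
    [0.66, 0.48, 0, 0, -1],
    [0.96, 0.7, 0.1, 0, -1],
    [0.96, 0.7, 0.4, 0, -1],
    [0.96, 0.7, 0.6, 0, -1],
    [0.96, 0.7, 0.6, 0, -1]
  ]
}}

```text
clock: 3.4
position: [0.5186, -0.075, 0.1613]
ee_rot: [0.699, 0.715, -0.001, -0.002]
ft_force: [-0.1, -0.1, -0.1]
grip_width: 0.001
grasp_force: 0.0
```

```bash
python3 - <<'E'
from h import *
go(-.046,0,.134)
p=camera('wrist'); save(p,'w1.png'); p=camera('scene'); cv2.imwrite('pics/s2.png',cv2.resize(p['img'][120:320,200:420,::-1],None,fx=3,fy=3)[:600])
E
```

```text
{'clock': 3.4, 'position': [0.5186, -0.075, 0.1613], 'ee_rot': [0.699, 0.7151, -0.0013, -0.0018], 'ft_force': [-0.136, -0.1337, -0.1188], 'grip_width': 0.0007, 'grasp_force': 0.0}
clamp TCP [-55.9   3.  161.3] shift units [0.066 0.02  0.182] spin units -0.018
```

View pics/s2.png

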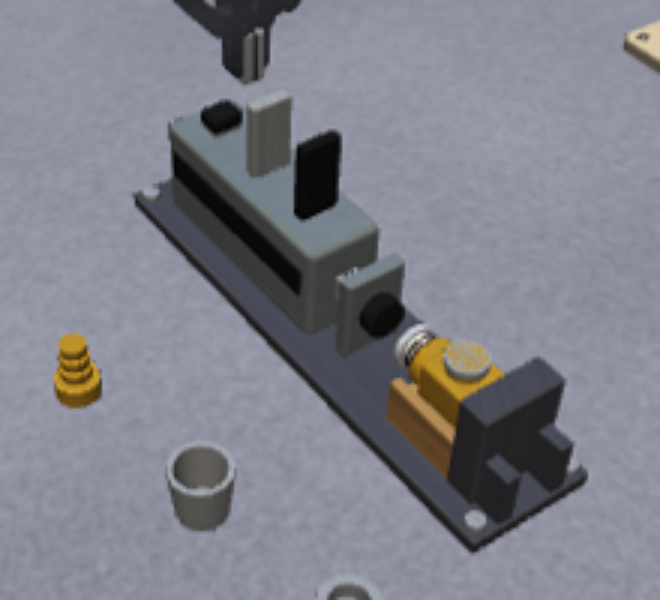

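The fingers, at (248,70), are above and behind the trigger. The pad at (380,315) is clear of the cartridge at (412,345). Next I'll measure the gap from the depth profile.

>>> {"name": "carry_out", "arguments": {
  "deltas": [
    [0, 0.02, 0.1, 0, -1],
    [0, 0.02, 0.18, 0, -1],
    [0, 0.02, 0.18, 0, -1]
  ]
}}

```text
clock: 3.88
position: [0.5224, -0.0731, 0.1353]
ee_rot: [0.698, 0.716, -0.0, -0.001]
ft_force: [-0.9, -0.2, 0.1]
grip_width: -0.0
grasp_force: 0.0
```

```bash
python3 - <<'E'
from h import *
go(-.046,0,.134)
P=cl(np.load('W.npy').reshape(-1,3)); 
m=(abs(P[:,1])<5)&(P[:,0]>.05)&(P[:,0]<.2)
Q=P[m]
for x in np.arange(.056,.2,.002):
    s=Q[(Q[:,0]>=x)&(Q[:,0]<x+.002)]
    if len(s): print(round(x*1000),round(s[:,2].max()*1000),end=' | ')
E
```

```text
{'clock': 3.875, 'position': [0.5224, -0.0731, 0.1353], 'ee_rot': [0.6979, 0.7162, -0.0005, -0.0007], 'ft_force': [-0.8773, -0.1972, 0.1037], 'grip_width': -0.0002, 'grasp_force': 0.0}
clamp TCP [-54.1  -0.8 135.3] shift units [ 0.054 -0.006  0.008] spin units -0.012
56 84 | 58 78 | 60 60 | 62 58 | 64 59 | 66 60 | 68 58 | 70 61 | 72 61 | 74 60 | 76 81 | 78 82 | 80 81 | 82 83 | 84 81 | 86 81 | 88 81 | 90 63 | 92 64 | 94 65 | 96 63 | 98 63 | 100 64 | 102 13 | 104 17 | 106 44 | 108 40 | 110 41 | 112 39 | 114 41 | 116 42 | 118 40 | 120 39 | 122 55 | 124 64 | 126 65 | 128 63 | 130 63 | 132 61 | 134 63 | 136 63 | 138 61 | 140 67 | 142 66 | 144 68 | 146 68 | 148 67 | 150 69 | 152 69 | 154 69 | 156 76 | 158 78 | 160 79 | 162 81 | 164 80 | 166 79 | 168 80 | 170 82 | 172 79 | 174 83 | 176 79 | 178 80 | 180 80 | 182 78 | 184 70 | 186 69 | 188 70 | 190 62 | 192 45 | 194 87 | 196 88 | 198 88 |
```

>>> {"name": "carry_out", "arguments": {
  "deltas": [
    [0.03, 0, 0, 0, -1],
    [0.06, 0, 0, 0, -1],
    [0.08, 0, 0, 0, -1],
    [0.1, 0, 0, 0, -1]
  ]
}}

```text
clock: 4.38
position: [0.5228, -0.0582, 0.1366]
ee_rot: [0.698, 0.716, -0.0, 0.0]
ft_force: [-0.3, -1.3, 0.9]
grip_width: -0.001
grasp_force: 1.0
```

>>> {"name": "carry_out", "arguments": {
  "deltas": [
    [0.03, 0, 0, 0, -1],
    [0.06, 0, 0, 0, -1],
    [0.08, 0, 0, 0, -1],
    [0.08, 0, 0, 0, -1]
  ]
}}

```text
clock: 4.88
position: [0.5224, -0.0463, 0.1365]
ee_rot: [0.698, 0.716, -0.0, 0.0]
ft_force: [-0.6, -4.6, 3.5]
grip_width: -0.004
grasp_force: 1.9
```

```bash
cat >> h.py <<'E'
def prof():
    p=camera('top'); f=210/np.tan(np.radians(p['vertical_fov']/2))
    v,u=np.mgrid[:420,:560]; z=p['depth']
    W=(np.stack([(u-p['cx'])/f*z,(v-p['cy'])/f*z,z],-1)-p['t'])@p['R']; P=cl(W.reshape(-1,3))
    q=P[(abs(P[:,1])<20)&(P[:,2]>.073)&(P[:,0]>.065)&(P[:,0]<.15)&(abs(P[:,1])>10)]
    print('plate mid x',np.round(1000*(np.percentile(q[:,0],[2,50,98])),1),len(q))
    t=P[(abs(P[:,1])<12)&(P[:,2]>.130)&(P[:,2]<.15)&(P[:,0]>-.06)&(P[:,0]<.05)]; print('posts',np.round(1000*np.percentile(t[:,0],[2,20,50,80,98]),1)) if len(t) else 0
    s=P[(abs(P[:,1])<5)&(P[:,0]>.08)&(P[:,0]<.2)]
    print(' '.join(f'{round(x*1000)}:{round(1000*s[(s[:,0]>=x)&(s[:,0]<x+.002)][:,2].max())}' for x in np.arange(.09,.198,.002) if ((s[:,0]>=x)&(s[:,0]<x+.002)).any()))
E
python3 -c "
from h import *
go(-.03,0,.134); prof()"
```

```text
{'clock': 4.875, 'position': [0.5224, -0.0463, 0.1365], 'ee_rot': [0.6979, 0.7162, -0.0001, 0.0003], 'ft_force': [-0.5606, -4.5916, 3.4853], 'grip_width': -0.0039, 'grasp_force': 1.9023}
clamp TCP [-27.4  -1.7 136.5] shift units [-0.018 -0.011  0.017] spin units -0.012Traceback (most recent call last):
  File "<string>", line 3, in <module>
    go(-.03,0,.134); prof()
                     ~~~~^^
  File "h.py", line 19, in prof
    print('plate mid x',np.round(1000*(np.percentile(q[:,0],[2,50,98])),1),len(q))
                                       ~~~~~~~~~~~~~^^^^^^^^^^^^^^^^^^
    return _quantile_unchecked(
        a, q, axis, out, overwrite_input, method, keepdims, weights)
    return _ureduce(a,
                    func=_quantile_ureduce_func,
    ...<5 lines>...
                    overwrite_input=overwrite_input,
                    method=method)
    r = func(a, **kwargs)
    result = _quantile(arr,
                       quantiles=q,
    ...<2 lines>...
                       out=out,
                       weights=wgt)
    slices_having_nans = np.isnan(arr[-1, ...])
                                  ~~~^^^^^^^^^
IndexError: index -1 is out of bounds for axis 0 with size 0
```

```bash
sed -i "s/^def prof():/def prof(c='scene'):/; s/camera('top'); f/camera(c); f/; s/if len(t) else 0/if len(t)>3 else 0/" h.py
python3 - <<'E'
from h import *
obs(); prof()
p=camera('scene'); cv2.imwrite('pics/s3.png',cv2.resize(p['img'][120:320,200:420,::-1],None,fx=3,fy=3)[:600])
E
```

```text
{'clock': 4.925, 'position': [0.5224, -0.0464, 0.1365], 'ee_rot': [0.6979, 0.7162, -0.0001, 0.0003], 'ft_force': [-0.0592, -4.1002, 2.2937], 'grip_width': -0.0018, 'grasp_force': 1.9018}Traceback (most recent call last):
  File "<stdin>", line 2, in <module>
  File "h.py", line 19, in prof
    print('plate mid x',np.round(1000*(np.percentile(q[:,0],[2,50,98])),1),len(q))
                                       ~~~~~~~~~~~~~^^^^^^^^^^^^^^^^^^
    return _quantile_unchecked(
        a, q, axis, out, overwrite_input, method, keepdims, weights)
    return _ureduce(a,
                    func=_quantile_ureduce_func,
    ...<5 lines>...
                    overwrite_input=overwrite_input,
                    method=method)
    r = func(a, **kwargs)
    result = _quantile(arr,
                       quantiles=q,
    ...<2 lines>...
                       out=out,
                       weights=wgt)
    slices_having_nans = np.isnan(arr[-1, ...])
                                  ~~~^^^^^^^^^
IndexError: index -1 is out of bounds for axis 0 with size 0
```

```bash
sed -i "s/<20)/<.02)/; s/>10)/>.010)/; s/<12)/<.012)/; s/<5)/<.005)/" h.py
python3 - <<'E'
from h import *
prof(); prof('top')
p=camera('scene'); cv2.imwrite('pics/s3.png',cv2.resize(p['img'][120:320,200:420,::-1],None,fx=3,fy=3)[:600])
P=cl(np.load('W.npy').reshape(-1,3)); s=P[(abs(P[:,1])<.005)]
print(' '.join(f'{round(x*1000)}:{round(1000*s[(s[:,0]>=x)&(s[:,0]<x+.002)][:,2].max())}' for x in np.arange(.06,.198,.002) if ((s[:,0]>=x)&(s[:,0]<x+.002)).any()))
E
```

```text
plate mid x [ 92.  100.3 104. ] 64
posts [-20.5 -15.5  -5.8  30.2  32.3]
92:79 94:80 96:81 98:80 100:80 102:79 104:73 106:65 108:65 110:63 112:64 114:64 116:63 118:12 120:12 122:11 126:63 128:65 130:64 132:61 134:62 136:62 138:61 142:66 144:66 146:67 148:67 150:67 152:65 154:67 156:66 160:79 162:79 164:78 166:78 168:78 170:77 172:80 174:80 176:80 178:78 180:78 182:78 184:79 186:78 196:82 198:85
plate mid x [ 89.1  94.5 100.2] 70
posts [19.5 21.3 24.5 27.5 29.2]
90:80 92:83 94:81 96:81 98:80 100:67 102:64 104:66 106:63 108:62 110:64 116:14 118:14 120:13 122:52 124:64 126:66 128:65 130:61 132:63 134:65 136:62 138:64 140:67 142:65 144:67 146:67 148:69 150:69 152:72 154:71 156:79 158:79 160:80 162:82 164:79 166:80 168:79 170:79 172:78 174:80 176:80 178:80 180:80 182:77 184:72 186:68 188:66 194:84 196:87 198:85
60:60 62:58 64:59 66:59 68:58 70:61 72:60 74:58 76:78 78:81 80:81 82:80 84:80 86:81 88:81 90:63 92:64 94:65 96:62 98:63 100:64 104:13 106:15 108:14 110:13 112:13 114:13 116:13 118:12 120:13 122:50 124:64 126:65 128:63 130:63 132:61 134:63 136:62 138:61 140:67 142:66 144:68 146:68 148:67 150:67 152:69 154:69 156:76 158:78 160:79 162:79 164:78 166:79 168:80 170:78 172:79 174:80 176:78 178:80 180:80 182:78 184:69 186:69 188:65 194:85 196:84
```

View pics/s3.png

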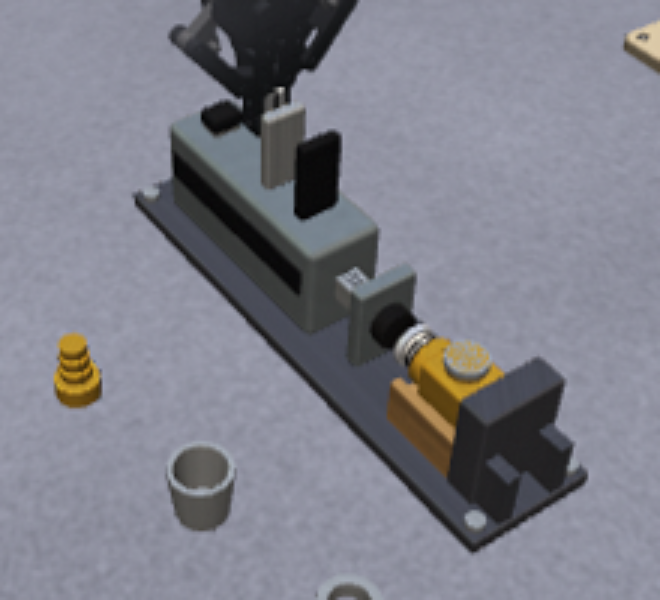

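The trigger has moved about 15 mm and the pad, at (395,325), is nearing the cap. I'll finish the stroke and then return.

>>> {"name": "carry_out", "arguments": {
  "deltas": [
    [0.02, 0.0, 0, 0, -1],
    [0.027, 0, 0, 0, -1],
    [0.027, 0, 0, 0, -1]
  ]
}}

```text
clock: 5.5
position: [0.5223, -0.0421, 0.1364]
ee_rot: [0.698, 0.716, 0.0, 0.0]
ft_force: [-0.3, -3.8, 2.6]
grip_width: 0.0
grasp_force: 2.2
```

```bash
python3 -c "
from h import *
go(-.046,0,.134);prof('top')"
```

```text
{'clock': 5.5, 'position': [0.5223, -0.0421, 0.1364], 'ee_rot': [0.6979, 0.7162, 0.0, 0.0001], 'ft_force': [-0.3411, -3.8348, 2.5571], 'grip_width': 0.0003, 'grasp_force': 2.1776}
clamp TCP [-23.1  -1.7 136.4] shift units [-0.152 -0.01   0.016] spin units -0.012
plate mid x [ 92.8  98.3 104.3] 71
posts [19.3 21.3 24.6 27.1 28.9]
90:58 92:79 94:81 96:82 98:82 100:81 102:80 104:64 106:67 108:64 110:66 112:64 114:64 120:15 122:49 124:66 126:64 128:65 130:61 132:64 134:60 136:63 138:63 140:68 142:69 144:67 146:68 148:66 150:67 152:71 154:70 156:77 158:80 160:79 162:78 164:79 166:81 168:78 170:80 172:80 174:79 176:78 178:79 180:79 182:74 184:69 186:70 188:67 194:87 196:85 198:86
```

>>> {"name": "carry_out", "arguments": {
  "deltas": [
    [0.006, 0, 0, 0, -1],
    [0.006, 0, 0, 0, -1]
  ]
}}

```text
clock: 5.8
position: [0.5222, -0.0413, 0.1363]
ee_rot: [0.698, 0.716, -0.0, 0.0]
ft_force: [-0.4, -6.1, 2.8]
grip_width: -0.0
grasp_force: 2.6
```

>>> {"name": "carry_out", "arguments": {
  "deltas": [
    [-0.06, 0, 0, 0, -1],
    [-0.12, 0, 0, 0, -1],
    [-0.17, 0, 0, 0, -1],
    [-0.17, 0, 0, 0, -1],
    [-0.17, 0, 0, 0, -1]
  ]
}}

```text
clock: 6.42
position: [0.5228, -0.0663, 0.1363]
ee_rot: [0.698, 0.716, 0.0, -0.0]
ft_force: [-0.1, 1.6, 0.0]
grip_width: -0.001
grasp_force: 0.0
```

```bash
python3 -c "
from h import *
go(-.046,0,.134);prof('top')"
```

```text
{'clock': 6.425, 'position': [0.5228, -0.0663, 0.1363], 'ee_rot': [0.6978, 0.7163, 0.0001, -0.0001], 'ft_force': [-0.0903, 1.5781, 0.0075], 'grip_width': -0.0012, 'grasp_force': 0.0}
clamp TCP [-47.4  -1.5 136.3] shift units [ 0.009 -0.01   0.015] spin units -0.012
plate mid x [ 93.4  99.  104.5] 69
posts [19.5 21.2 24.4 27.  28.9]
90:59 92:80 94:80 96:81 98:82 100:81 102:81 104:76 106:64 108:65 110:66 112:65 114:65 116:64 120:13 122:50 124:63 126:65 128:65 130:63 132:63 134:62 136:61 138:63 140:67 142:66 144:68 146:66 148:68 150:68 152:69 154:68 156:75 158:80 160:79 162:79 164:78 166:78 168:80 170:78 172:82 174:81 176:77 178:79 180:79 182:77 184:68 186:68 188:67 194:84 196:86 198:86
```

>>> {"name": "carry_out", "arguments": {
  "deltas": [
    [0.03, 0, 0, 0, -1],
    [0.06, 0, 0, 0, -1],
    [0.085, 0, 0, 0, -1],
    [0.11, 0, 0, 0, -1],
    [0.135, 0, 0, 0, -1],
    [0.155, 0, 0, 0, -1],
    [0.164, 0, 0, 0, -1],
    [0.166, 0, 0, 0, -1],
    [0.166, 0, 0, 0, -1]
  ]
}}

```text
clock: 7.6
position: [0.5221, -0.0434, 0.1363]
ee_rot: [0.698, 0.716, -0.001, 0.001]
ft_force: [-0.7, -8.4, 0.8]
grip_width: 0.001
grasp_force: 4.0
```

```bash
python3 -c "
from h import *
go(-.046,0,.134);prof('top')"
```

```text
{'clock': 7.6, 'position': [0.5221, -0.0434, 0.1363], 'ee_rot': [0.6984, 0.7157, -0.0009, 0.0007], 'ft_force': [-0.7379, -8.4277, 0.8354], 'grip_width': 0.0014, 'grasp_force': 4.007}
clamp TCP [-24.4  -1.5 136.3] shift units [-0.144 -0.009  0.016] spin units -0.015
plate mid x [107.5 112.9 118.6] 72
posts [19.4 21.3 24.5 27.  28.8]
90:59 92:59 94:58 96:60 98:58 100:60 102:60 104:60 106:79 108:79 110:80 112:82 114:81 116:80 118:76 120:65 122:63 124:66 126:64 128:65 130:66 132:66 134:63 136:61 138:64 140:62 142:60 144:66 146:66 148:65 150:68 152:67 154:66 156:67 158:70 160:78 162:79 164:79 166:79 168:79 170:78 172:81 174:80 176:81 178:77 180:80 182:78 184:80 186:79 190:67 192:67 194:85 196:86 198:87
```

>>> {"name": "carry_out", "arguments": {
  "deltas": [
    [0.006, 0, 0, 0, -1],
    [0.012, 0, 0, 0, -1],
    [0.013, 0, 0, 0, -1],
    [0.013, 0, 0, 0, -1]
  ]
}}

```text
clock: 8.15
position: [0.522, -0.0415, 0.1363]
ee_rot: [0.698, 0.716, -0.001, 0.001]
ft_force: [-1.0, -7.8, 1.2]
grip_width: 0.0
grasp_force: 4.1
```

```bash
python3 -c "
from h import *
go(-.046,0,.134);prof('top')"
```

```text
{'clock': 8.15, 'position': [0.522, -0.0415, 0.1363], 'ee_rot': [0.6984, 0.7157, -0.0009, 0.0007], 'ft_force': [-0.9568, -7.7686, 1.2162], 'grip_width': 0.0004, 'grasp_force': 4.0644}
clamp TCP [-22.6  -1.5 136.3] shift units [-0.156 -0.009  0.016] spin units -0.015
plate mid x [109.1 114.6 120.4] 72
posts [19.4 21.4 24.5 27.  28.9]
90:58 92:59 94:63 96:58 98:59 100:61 102:60 104:58 106:58 108:77 110:81 112:81 114:81 116:83 118:81 122:66 124:64 126:65 128:64 130:65 132:65 134:64 136:63 138:63 140:63 142:61 144:63 146:67 148:68 150:65 152:67 154:66 156:69 158:68 160:77 162:80 164:80 166:78 168:79 170:79 172:80 174:79 176:78 178:77 180:78 182:80 184:77 186:78 188:74 190:71 192:67 194:85 196:85 198:86
```

>>> {"name": "carry_out", "arguments": {
  "deltas": [
    [0.003, 0, 0, 0, -1],
    [0.003, 0, 0, 0, -1],
    [-0.06, 0, 0, 0, -1],
    [-0.12, 0, 0, 0, -1],
    [-0.17, 0, 0, 0, -1],
    [-0.17, 0, 0, 0, -1],
    [-0.17, 0, 0, 0, -1]
  ]
}}

```text
clock: 9.07
position: [0.5229, -0.0648, 0.1363]
ee_rot: [0.698, 0.716, 0.0, -0.0]
ft_force: [-1.1, -1.1, 0.8]
grip_width: 0.003
grasp_force: 0.0
```

```bash
python3 -c "
from h import *
go(-.046,0,.134);prof('top')"
```

```text
{'clock': 9.075, 'position': [0.5229, -0.0648, 0.1363], 'ee_rot': [0.6977, 0.7164, 0.0002, -0.0], 'ft_force': [-1.1354, -1.0978, 0.8453], 'grip_width': 0.0025, 'grasp_force': 0.0}
clamp TCP [-45.9  -1.6 136.3] shift units [-0.001 -0.011  0.016] spin units -0.011
plate mid x [105.5 111.1 116.7] 73
posts [19.4 21.3 24.6 27.2 28.8]
90:60 92:60 94:59 96:58 98:59 100:60 102:58 104:77 106:79 108:81 110:80 112:81 114:81 116:79 118:66 120:64 122:64 124:64 126:63 128:64 132:64 134:65 136:62 138:64 140:60 142:63 144:64 146:66 148:67 150:67 152:68 154:69 156:70 158:71 160:80 162:79 164:79 166:79 168:81 170:78 172:77 174:77 176:77 178:79 180:79 182:77 184:80 186:78 190:69 192:69 194:85 196:86 198:85
```

>>> {"name": "carry_out", "arguments": {
  "deltas": [
    [0.025, 0, 0, 0, -1],
    [0.05, 0, 0, 0, -1],
    [0.07, 0, 0, 0, -1],
    [0.085, 0, 0, 0, -1],
    [0.1, 0, 0, 0, -1],
    [0.106, 0, 0, 0, -1],
    [0.106, 0, 0, 0, -1]
  ]
}}

```text
clock: 10.0
position: [0.5223, -0.0507, 0.1363]
ee_rot: [0.698, 0.716, -0.001, 0.001]
ft_force: [-0.0, -8.8, 0.8]
grip_width: -0.003
grasp_force: 3.8
```

```bash
cat >> h.py <<'E'
def F(n=4):
    g=[]
    for i in range(n):
        o=manip.get_obs(); g.append([*o['ft_force'],o['grasp_force']]); p=camera('top') if i<n-1 else 0
    print('F',np.round(np.mean(g,0),2),'x',np.round(cl(o['position'])*1000,2),o['clock'])
E
python3 -c "
from h import *
F();prof('top')"
```

```text
F [ 0.01 -8.41  0.59  3.78] x [-31.87  -1.51 136.32] 10.15
plate mid x [111.4 117.3 123.1] 76
posts [19.4 21.3 24.6 27.1 28.9]
90:58 92:60 94:59 96:60 98:59 100:60 102:59 104:58 106:61 108:59 110:66 112:81 114:80 116:82 118:80 120:81 122:77 124:66 126:65 128:64 130:65 132:64 134:66 136:65 138:64 140:61 142:63 144:63 146:67 148:65 150:69 152:67 154:68 156:67 158:69 160:78 162:79 164:79 166:80 168:78 170:78 172:78 174:79 176:79 178:82 180:78 182:80 184:79 186:78 188:74 190:69 192:69 194:84 196:86 198:87
```

>>> {"name": "carry_out", "arguments": {
  "deltas": [
    [0.007, 0, 0, 0, -1],
    [0.014, 0, 0, 0, -1],
    [0.02, 0, 0, 0, -1],
    [0.02, 0, 0, 0, -1],
    [0.02, 0, 0, 0, -1]
  ]
}}

```text
clock: 10.82
position: [0.5223, -0.0479, 0.1363]
ee_rot: [0.698, 0.716, -0.001, 0.001]
ft_force: [-0.4, -7.9, 0.0]
grip_width: -0.001
grasp_force: 3.9
```

```bash
python3 -c "
from h import *
F(3)"
```

```text
F [-0.24 -7.88  0.27  3.93] x [-28.89  -1.53 136.34] 10.925
```

>>> {"name": "carry_out", "arguments": {
  "deltas": [
    [0.003, 0, 0, 0, -1],
    [0.006, 0, 0, 0, -1],
    [0.007, 0, 0, 0, -1],
    [0.007, 0, 0, 0, -1]
  ]
}}

```text
clock: 11.42
position: [0.5222, -0.0469, 0.1363]
ee_rot: [0.698, 0.716, -0.001, 0.001]
ft_force: [0.1, -7.7, 0.8]
grip_width: 0.003
grasp_force: 4.1
```

```bash
python3 -c "
from h import *
F(3)"
```

```text
F [ 0.36 -7.81  1.36  4.07] x [-27.95  -1.53 136.33] 11.525
```

>>> {"name": "carry_out", "arguments": {
  "deltas": [
    [0.003, 0, 0, 0, -1],
    [0.005, 0, 0, 0, -1],
    [0.005, 0, 0, 0, -1]
  ]
}}

```text
clock: 11.9
position: [0.5222, -0.0462, 0.1363]
ee_rot: [0.698, 0.716, -0.001, 0.001]
ft_force: [-1.1, -8.9, 1.5]
grip_width: 0.003
grasp_force: 4.1
```

>>> {"name": "carry_out", "arguments": {
  "deltas": [
    [0.003, 0, 0, 0, -1],
    [0.005, 0, 0, 0, -1],
    [0.005, 0, 0, 0, -1]
  ]
}}

```text
clock: 12.28
position: [0.5222, -0.0454, 0.1363]
ee_rot: [0.698, 0.716, -0.001, 0.001]
ft_force: [-0.3, -8.7, 0.1]
grip_width: 0.001
grasp_force: 4.1
```

```bash
python3 -c "
from h import *
F(3);prof('top')"
```

```text
F [-0.23 -8.71  0.34  4.15] x [-26.53  -1.51 136.32] 12.375
plate mid x [116.7 122.6 128.7] 77
posts [19.4 21.3 24.4 27.  28.7]
90:61 92:59 94:60 96:60 98:60 100:60 102:60 104:59 106:59 108:62 110:58 112:59 114:59 116:80 118:81 120:82 122:81 124:82 126:79 128:65 130:65 132:65 134:65 136:64 138:65 140:65 142:64 144:65 146:67 148:69 150:67 152:68 154:69 156:68 158:68 160:79 162:80 164:80 166:78 168:79 170:79 172:79 174:80 176:80 178:81 180:80 182:79 184:77 186:79 190:66 192:69 194:86 196:87 198:85
```

>>> {"name": "carry_out", "arguments": {
  "deltas": [
    [0.002, 0, 0, 0, -1],
    [0.004, 0, 0, 0, -1],
    [0.004, 0, 0, 0, -1]
  ]
}}

```text
clock: 12.8
position: [0.5222, -0.0452, 0.1363]
ee_rot: [0.698, 0.716, -0.001, 0.001]
ft_force: [-0.2, -8.5, 1.0]
grip_width: 0.0
grasp_force: 4.6
```

>>> {"name": "carry_out", "arguments": {
  "deltas": [
    [0.002, 0, 0, 0, -1],
    [0.003, 0, 0, 0, -1],
    [0.003, 0, 0, 0, -1]
  ]
}}

```text
clock: 13.18
position: [0.5221, -0.0449, 0.1363]
ee_rot: [0.699, 0.716, -0.001, 0.001]
ft_force: [0.4, -10.7, 0.3]
grip_width: -0.0
grasp_force: 5.0
```

```bash
python3 -c "
from h import *
F(3)"
```

```text
F [-0.22 -9.84  0.9   5.  ] x [-25.97  -1.52 136.33] 13.275
```

The cartridge has seated: the position has stalled and the force is climbing. I'll raise it to about 7 N and hold.

>>> {"name": "carry_out", "arguments": {
  "deltas": [
    [0.002, 0, 0, 0, -1],
    [0.004, 0, 0, 0, -1],
    [0.004, 0, 0, 0, -1],
    [0.004, 0, 0, 0, -1],
    [0.004, 0, 0, 0, -1]
  ]
}}

```text
clock: 13.9
position: [0.5221, -0.0446, 0.1363]
ee_rot: [0.699, 0.715, -0.001, 0.001]
ft_force: [-0.3, -10.9, 0.3]
grip_width: 0.0
grasp_force: 5.4
```

```bash
python3 -c "
from h import *
F(5);prof('top')"
```

```text
F [ -0.53 -10.57   0.79   5.39] x [-25.6   -1.52 136.35] 14.1
plate mid x [117.6 122.8 128.4] 71
posts [19.4 21.3 24.6 27.  28.8]
90:58 92:60 94:59 96:57 98:60 100:59 102:59 104:57 106:59 108:60 110:60 112:58 114:60 116:77 118:81 120:81 122:81 124:81 126:82 128:80 130:66 132:64 134:64 136:63 138:62 140:66 142:64 144:65 146:67 148:65 150:69 152:69 154:69 156:68 158:71 160:70 162:78 164:79 166:81 168:79 170:80 172:80 174:79 176:79 178:82 180:80 182:80 184:81 186:78 190:68 192:69 194:83 196:85 198:86
```

>>> {"name": "carry_out", "arguments": {
  "deltas": [
    [0.003, 0, 0, 0, -1],
    [0.003, 0, 0, 0, -1],
    [0.003, 0, 0, 0, -1],
    [0.003, 0, 0, 0, -1],
    [0.003, 0, 0, 0, -1],
    [0.003, 0, 0, 0, -1]
  ]
}}

```text
clock: 14.9
position: [0.5221, -0.0444, 0.1363]
ee_rot: [0.699, 0.715, -0.001, 0.001]
ft_force: [-0.4, -11.8, -0.1]
grip_width: -0.0
grasp_force: 5.9
```

```bash
python3 - <<'E'
from h import *
F(3)
p=camera('scene'); cv2.imwrite('pics/s4.png',cv2.resize(p['img'][200:300,300:400,::-1],None,fx=5,fy=5))
E
```

```text
F [ -0.32 -12.06   0.99   5.85] x [-25.45  -1.5  136.33] 15.0
```

View pics/s4.png

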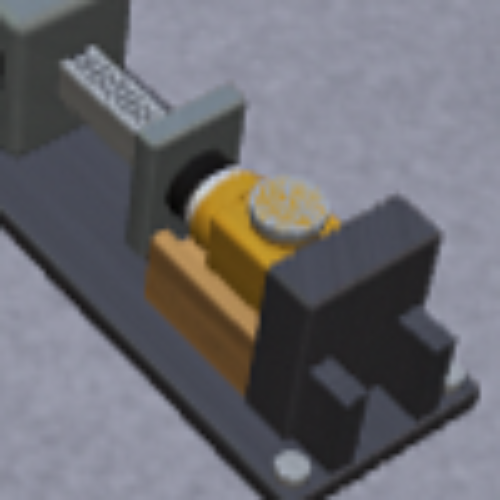

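The picture shows the white cap flush on the boss at (205,195), with the pad pressed against it. The hold was about 7 N for a second. Now I'll let go and move over the tab.

>>> {"name": "carry_out", "arguments": {
  "deltas": [
    [-0.06, 0, 0, 0, -1],
    [-0.13, 0, 0, 0, -1],
    [-0.26, -0.01, 0, 0, -1],
    [-0.39, -0.01, 0, 0, -1],
    [-0.39, -0.01, 0, 0, -1],
    [-0.39, -0.01, 0, 0, -1]
  ]
}}

```text
clock: 15.8
position: [0.5223, -0.0996, 0.1363]
ee_rot: [0.698, 0.716, 0.0, -0.0]
ft_force: [0.7, -0.1, -0.2]
grip_width: 0.0
grasp_force: 0.0
```

```bash
python3 - <<'E'
from h import *
go(-.084,0,.122); prof('top')
p=camera('scene'); cv2.imwrite('pics/s5.png',cv2.resize(p['img'][120:320,200:420,::-1],None,fx=3,fy=3)[:600])
E
```

```text
{'clock': 15.8, 'position': [0.5223, -0.0996, 0.1363], 'ee_rot': [0.6977, 0.7164, 0.0002, -0.0002], 'ft_force': [0.6672, -0.1062, -0.209], 'grip_width': 0.0002, 'grasp_force': 0.0}
clamp TCP [-8.060e+01  1.000e-01  1.363e+02] shift units [-0.022  0.001  0.095] spin units -0.011
plate mid x [116.7 122.3 128.4] 78
posts [-31.9 -28.2 -22.6  25.2  28.6]
90:57 92:60 94:60 96:60 98:61 100:58 102:58 104:59 106:59 108:60 110:60 112:61 114:59 116:79 118:81 120:81 122:80 124:81 126:81 130:65 132:66 134:66 136:62 138:64 140:65 142:66 144:66 146:68 148:69 150:67 152:66 154:69 156:69 158:71 160:78 162:78 164:78 166:80 168:80 170:79 172:79 174:79 176:80 178:80 180:81 182:81 184:80 186:79 190:69 192:68 194:84 196:87 198:86
```

View pics/s5.png

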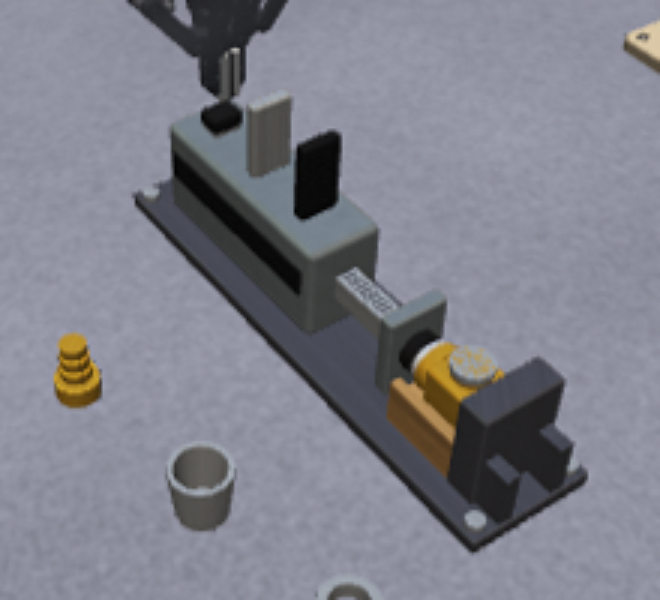

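The fingertips at (225,95) are over the tab at (222,117). Pressing down now.

>>> {"name": "carry_out", "arguments": {
  "deltas": [
    [-0.02, 0, 0.06, 0, -1],
    [-0.02, 0, 0.1, 0, -1],
    [-0.02, 0, 0.13, 0, -1],
    [-0.02, 0, 0.135, 0, -1],
    [-0.02, 0, 0.135, 0, -1]
  ]
}}

```text
clock: 16.52
position: [0.5222, -0.1034, 0.1162]
ee_rot: [0.698, 0.716, -0.0, 0.0]
ft_force: [-2.1, -0.2, 5.5]
grip_width: 0.001
grasp_force: 2.8
```

```bash
python3 -c "
from h import *
F(3);prof('top')"
```

```text
F [-2.54 -1.02  5.49  2.84] x [-84.47   0.32 116.22] 16.625
plate mid x [87.4 93.1 99.1] 76
posts [-31.9 -28.2  -1.7  25.1  28.5]
90:84 92:82 94:81 96:82 100:64 102:65 104:64 106:65 108:66 114:12 116:12 118:14 120:15 122:15 124:11 126:12 128:13 130:13 132:13 134:14 136:19 138:57 140:65 142:64 144:66 146:68 148:65 150:68 152:67 154:67 156:68 158:69 160:79 162:78 164:78 166:79 168:78 170:78 172:79 174:80 176:80 178:81 180:79 182:80 184:78 186:78 188:75 190:72 192:69 194:84 196:86 198:84
```

The jaw is running back, so I'll hold the tab down.

>>> {"name": "carry_out", "arguments": {
  "deltas": [
    [0, 0, 0, 0, -1],
    [0, 0, 0, 0, -1],
    [0, 0, 0, 0, -1],
    [0, 0, 0, 0, -1],
    [0, 0, 0, 0, -1],
    [0, 0, 0, 0, -1],
    [0, 0, 0, 0, -1],
    [0, 0, 0, 0, -1],
    [0, 0, 0, 0, -1],
    [0, 0, 0, 0, -1]
  ]
}}

```text
clock: 17.92
position: [0.5222, -0.1034, 0.1162]
ee_rot: [0.698, 0.716, -0.0, 0.0]
ft_force: [-2.6, -1.6, 4.9]
grip_width: 0.0
grasp_force: 2.8
```

```bash
python3 -c "
from h import *
F(1);prof('top')"
```

```text
F [-2.62 -1.63  4.92  2.82] x [-84.45   0.32 116.24] 17.925
plate mid x [65.3 70.2 75.2] 66
posts [-31.9 -28.1 -22.5  25.   28.5]
90:13 92:16 94:12 96:11 98:13 100:13 102:13 104:12 106:16 108:11 110:13 112:13 114:14 116:13 118:15 120:14 122:12 124:12 126:12 128:14 130:12 132:13 134:12 136:18 138:60 140:63 142:62 144:65 146:66 148:66 150:69 152:68 154:68 156:68 158:68 160:80 162:78 164:77 166:78 168:79 170:80 172:79 174:78 176:79 178:80 180:80 182:78 184:77 186:80 188:73 190:67 192:68 194:85 196:84 198:86
```

>>> {"name": "carry_out", "arguments": {
  "deltas": [
    [0, 0, -0.1, 0, -1],
    [0, 0, -0.3, 0, -1],
    [0, 0, -0.6, 0, -1],
    [0, 0, -0.6, 0, -1],
    [0, 0, -0.6, 0, -1]
  ]
}}

```text
clock: 18.6
position: [0.5221, -0.1031, 0.2061]
ee_rot: [0.698, 0.716, -0.0, 0.0]
ft_force: [-1.1, -0.2, 0.1]
grip_width: 0.001
grasp_force: 0.0
```

```bash
python3 - <<'E'
from h import *
F(1);prof('top')
p=camera('scene'); cv2.imwrite('pics/s6.png',cv2.resize(p['img'][120:320,200:420,::-1],None,fx=3,fy=3)[:600])
E
```

```text
F [-1.06 -0.19  0.15  0.  ] x [-84.14   0.41 206.06] 18.6
plate mid x [65.3 70.2 75.2] 66
posts [-31.9 -28.2  19.3  25.2  28.6]
90:15 92:14 94:12 96:16 98:14 100:14 102:12 104:13 106:13 108:13 110:13 112:13 114:14 116:13 118:11 120:16 122:13 124:14 126:14 128:12 130:13 132:13 134:13 136:17 138:57 140:63 142:65 144:65 146:67 148:65 150:70 152:68 154:66 156:68 158:68 160:78 162:78 164:77 166:82 168:79 170:80 172:81 174:79 176:78 178:80 180:79 182:78 184:80 186:77 190:70 192:67 194:86 196:86 198:87
```

View pics/s6.png

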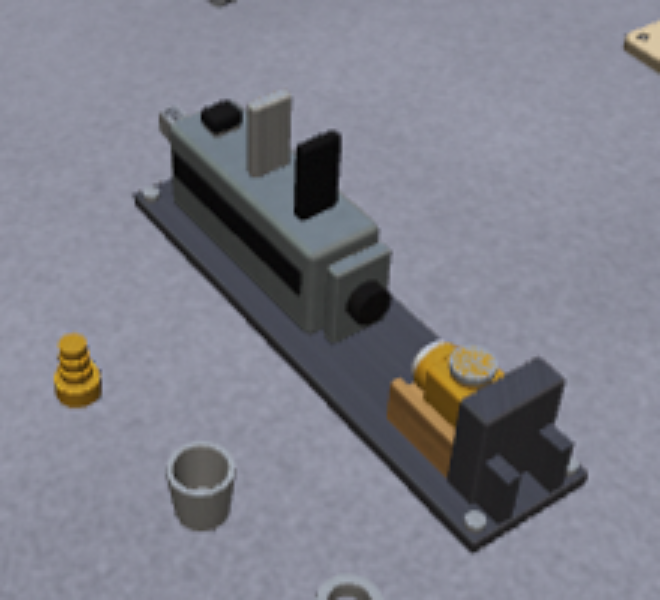

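The jaw is fully back against the housing at (365,295), the cartridge is home at (430,360), the tab is up, the trigger is at rest and the loose parts haven't moved.

```bash
python3 -c "
from h import *
print(ticket.hand_in())"
```

```text
the job is handed in; nothing more can be done
None
```

I handed the job in at about 19 s of the 51 s allowed: the cartridge was pressed home, held at an estimated 6–7 N for over half a second, and the jaw released and run all the way back. The hand-in returned no verdict.

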